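Third hand for the bird-feeder bracket

TASK

I am about to screw the arm of this bird-feeder bracket to its backboard and need a third hand. First lift the loose lid off the white screw bowl by its knob and set it down gently on the round cork mat, so that I can get at the screws; then lay the wooden arm along the dark batten of the jig, centred on it and peg up, ease its plain square end up against the clamped backboard without ramming it, and press it there steadily with about 10 newtons. Finish while still holding and pressing it like that, as I will drive the screws from behind, and leave the bowl and the other things on the bench where they stand.

Things in the scene. Friction and masses are not known exactly. Their poses are not given: they have to be found in the camera images.
- lid: Loose white ceramic lid with a blue knob, about 180 g, on the bowl. Origin: centre of the underside of its locating plug (86 mm diameter, 6 mm high); above that the plate, 128 mm diameter, from 6 to 13 mm, an 18 mm neck to 26 mm, and the knob, 28 mm diameter, from 26 to 46 mm above the origin. z up. The plate rests on the rim, the plug hangs loosely inside: lift it straight up.
- bowl: White ceramic bowl holding brass screws, 120 mm across the rim, 65 mm high, loose, 420 g. Origin: centre of its underside.
- mat: Round cork mat fixed to the bench, 160 mm diameter, 5 mm thick, where the lid goes. Origin: centre of its underside, on the bench.
- bracket_arm: Loose brown wooden bracket arm, a straight bar 200 mm long (its x), 32 mm wide (y), 40 mm high (z), about 140 g, lying on the bench. Origin: centre of its underside, so the middle of the bar. The plain square butt end, a pale face with two pilot holes, is at x = +100 mm; a dowel peg of 12 mm diameter stands 28 mm above the top at x = -85 mm.
- butt (a point): Centre of the arm's plain butt end face (100 mm ahead of the arm's origin along its x, 20 mm above its underside); axes as the arm's.
- backboard: Upright brown board, rigid and fixed, 170 mm wide (its y), 118 mm high, 18 mm thick (x). x is level, the pressing direction, into the board; free face at x = -9 mm. Origin: centre of its underside, 18 mm above the bench. Two pencil lines on the face, 34 mm apart, mark the arm's sides. Blue G-clamps at y = +62 and -62 mm reach 15 mm before the face, from 84 to 150 mm over the origin.
- seat (a point): The point on the backboard's free face where the centre of the arm's butt end belongs, 63 mm above the bench; axes as the backboard's (x into the board, y level along its face, z up). When seated, the arm's x axis points along this x.
- jig: Plywood jig fixed to the bench, base 300 by 200 mm, 18 mm thick, x = -140 to +160 mm; x is the pressing direction, the backboard's free face at x = +70 mm. On its centre line a dark waxed batten (low friction), 22 mm wide, 150 mm long, from x = -80 mm to the backboard, top 43 mm above the bench: the arm lies on it. Origin: on the bench, on the centre line.
- spray: Green plastic spray bottle with white head, 80 mm diameter, 220 mm high, closed, loose; not to be disturbed. Origin: centre of its underside.
- jar: Glass preserving jar with clamped lid, 92 mm diameter, 145 mm high, loose; not to be disturbed. Origin: centre of its underside.
- feeder: Aluminium bird-feeder tube with green twist cap, 72 mm diameter (perches 120 mm across), 225 mm high with its wire bail, loose; not to be disturbed. Origin: centre of its underside.
- dibber: Steel dibber with a wooden cross handle, 235 mm long, lying on the bench, loose; not to be disturbed. Origin: on the bench under its shaft.
- pots: Stack of three terracotta pots, 112 mm diameter, 146 mm high, loose; not to be disturbed. Origin: centre of its underside.
Things that resemble listed ones, but are neither listed nor needed, are in the scene too. Leave any red look-alike of the lid alone.

How it is judged:
On the way, in this order (a step that is already met when the one before it is completed fails the run):
1. the lid lies on the cork mat, upright, let go and at rest (horizontal distance between lid and mat below 0.045 m and z of lid in the frame of mat between 0 and 0.01 m and angle between lid's own z axis and vertical below 0.08 rad and linear speed of lid below 0.03 m/s and contact force between the fingers and lid below 0.1 N), for 0.2 s.
2. the arm lies in its place, pressed square against the backboard with a force in the band (contact force between bracket_arm and backboard between 5 and 16 N and contact force between the fingers and bracket_arm above 1 N and x of butt in the frame of seat between -0.004 and 0.004 m and y of butt in the frame of seat between -0.008 and 0.008 m and z of butt in the frame of seat between -0.005 and 0.006 m and angle between the x axis of bracket_arm and the x axis of backboard, either way round below 0.07 rad and angle between bracket_arm's own z axis and vertical below 0.07 rad and linear speed of bracket_arm below 0.02 m/s), for 0.5 s.
At the end, for the whole second after the job is handed in: Still held: the arm's butt presses the backboard with 5 to 16 N, within 8 mm sideways, 5 mm in height and 4 mm of the face of its place, square and level within 0.07 rad, at rest. The lid lies flat on the mat within 45 mm of its centre, let go; bowl upright, moved under 40 mm (all of step 1 and all of step 2 and angle between bowl's own z axis and vertical below 0.1 rad and distance of bowl from where it was at the start of the episode below 0.04 m); the arm keeps its last pose, push and grip.
It fails at once if the lid is dropped (falls free faster than 0.7 m/s) (contact force between the fingers and lid below 0.1 N and linear speed of lid above 0.7 m/s).
It fails at once if the arm is rammed into the backboard (over 45 N) (contact force between bracket_arm and backboard above 45 N).
It fails at once if the bowl is tipped or shoved away (angle between bowl's own z axis and vertical above 0.35 rad or distance of bowl from where it was at the start of the episode above 0.05 m).
It fails at once if another thing on the bench is shoved or knocked over (distance of any of spray, jar, feeder, dibber, pots from where it was at the start of the episode above 0.03 m or angle between any of spray, jar, feeder, pots's own z axis and vertical above 0.3 rad).
It also fails if it takes over 70 s, if anything falls off the work surface, if the arm or the gripper's body presses on something with over 40 N, if the wrist force passes 120 N, or if a joint passes its speed limit or range.

ROBOT

A 6-joint arm with a two-finger parallel gripper is mounted at the origin on the work surface. World frame = base frame: x ahead of the robot, y to its left, z up, the work surface at z = 0. Lengths are in m, angles in rad, forces in N, time in s.
With the tool pointing down it reaches from about 0.375 to 0.9 m from the base axis. Payload 3.1 kg.
Tool frame: the origin (TCP) lies between the finger pads; the fingertips stand 17 mm ahead of it and the grasp point (between the pads) lies 2 mm behind it; z points along the fingers, y is the direction in which the jaws open and shut (so a half turn about z gives the same grasp; the last joint's range is limited). The gripper opens to 85 mm and grips with 20 to 120 N. Pads are 22 mm wide; open, the fingers measure 114 mm over their backs; the gripper's body (76 mm by 85 mm) begins 54 mm behind the grasp point. The pads swing forward as they close: fully open they stand 13 mm farther back than shut.
Start: joints at [-1.438, 0.527, 1.433, -0, 1.181, -0.178], TCP at [0.191, -0.595, 0.248] pointing down, gripper open.
Joint ranges: [-3.08, 3.08], [-0.75, 2.2], [0.22, 2.44], [-1.43, 4.57], [0, 2.65], [-2.85, 2.85]. Speed limits (rad/s): [2.79, 2.79, 3.14, 3.14, 3.14, 3.14].

INTERFACE

Orientations are given as [roll, pitch, yaw] about the fixed x, y, z axes, in that order (R = Rz(yaw) Ry(pitch) Rx(roll)).
In Python, from bench import * gives the robot as it stands. The module is installed in compiled form; this text tells all that it offers.
- The arm moves only by the tool play_rows, never from a script. Its argument "motion" is one flat list of numbers, 5 for each row, row after row: the shift along the tool's x, y, z scaled (see below), then the turn about the tool's z scaled (see below), then the opening, from 0 (shut) to 1 (fully open). A call has 1 to 5 rows; each row is the pose to reach, as a shift and turn from the pose commanded when the call began, along the tool's axes at that moment; what a row does not reach only later rows make up. The controller multiplies each number of a shift by 0.1 m and each number of a turn by 90 degrees. A row lasts 1/12 s, in which the tool goes at most 41.7 mm and 7.16 degrees, less where a joint would pass 70% of its speed; a pose out of reach is approached as far as the arm can. A call with a number of a shift or a turn outside -1 to 1 is refused whole. A call with a gripper value outside its range is refused whole. The fingers move at their own pace and stop on an object; "force" is the grip in N (left out, the last holds). Time passes only in rows, so rows that repeat a pose let the fingers close. It gives the time, the measured TCP pose, the force and the opening at its end, in the units of the state.
- state(): the state, without advancing time (a new reading comes with each control period).
- camera(name): name is "scene" or "top" or "wrist"; returns a dict with "pixels" (420x560x3 uint8, red, green, blue), "fovy" (degrees; the focal length in pixels is half the picture's height over the tangent of half this angle, whatever the lens; pixels are square), "cx", "cy" (the principal point, pixels), "k1" (the pictures are not rectified: a ray, as slopes to the right and down, at radius r is drawn at 1 + k1 r^2 times it, then the intrinsics apply), "world_from_camera" (4x4, takes a point from camera to world coordinates). Camera axes: x right, y down, z forward; pixel columns grow to the right and rows downward; lengths in m; the calibration is good to about 2 mm. A picture is of the moment at which its call begins. There is no depth.
- finish_job(): hands the job in, once; it reports no verdict.
Trained networks look in a picture, given as the dict that the camera call returned (one of the last four; its "shot" number tells which), for a name from the list of things; names that differ only in an ending like _2 or _b are one class to them, and where a whole thing is asked for, a point or a joint stands for the part that bears it (a point fixed in the world has none). Each returns a list of dicts, best first, with "conf" (0 to 1); they miss things now and then, are a little off and sometimes report something else, mostly with a low value. They report only what shows in the picture. A call takes as long as a camera call. They do not tell look-alikes from the thing itself.
- find_in(picture, thing): "position" ([column, row] in pixels, amid what is visible of it).
The state is a dict: "clock": time; "joints": joint angles; "joint_velocities": joint speeds; "joint_efforts": joint torques, N m; "tool_pos": TCP position; "tcp_rot": TCP orientation; "ft_force": force on the tool from outside, world axes, zero at the start; "torque": the same for the moment, N m; "width": finger opening in m.
Only numpy, scipy, OpenCV 4.12 (cv2) and the standard library are available. Lean on these libraries where they do the work, as an engineer would, in place of code of your own. Each camera call takes 0.05 s, during which the arm holds its last target. There are 200 camera calls.

## Working session

There is one attempt and no reset: what is moved stays moved. The work goes in short steps, Python scripts to look and compute and a tool call to move; the robot and the scene stay as the last step left them, time stands still between calls to the robot, and variables do not carry over. Pictures are saved under pics/ and viewed, about 8 in all and at most 12, crops included, and the job is handed in when it is done.

Besides the shell and the picture viewer there is one more tool, called after "Emit:" as name(argument=value, ...) on one line, values as JSON. play_rows: Moves the arm, as the interface text tells. Its arguments: {"type":"object","properties":{"motion":{"type":"array","items":{"type":"number"}},"force":{"type":"number"}},"required":["motion"]}

```bash
mkdir -p pics
cat > h.py <<'E'
from bench import *
import numpy as np, cv2
from scipy.spatial.transform import Rotation as Rn
def ray(c,px):
    f=c["pixels"].shape[0]/2/np.tan(np.radians(c["fovy"])/2)
    d=np.array([(px[0]-c["cx"])/f,(px[1]-c["cy"])/f]); u=d.copy()
    for _ in range(20): u=d/(1+c["k1"]*(u@u))
    T=np.array(c["world_from_camera"]); return T[:3,3],T[:3,:3]@np.r_[u,1]
def at_z(c,px,z):
    o,d=ray(c,px); return o+d*(z-o[2])/d[2]
def proj(c,p):
    f=c["pixels"].shape[0]/2/np.tan(np.radians(c["fovy"])/2)
    T=np.array(c["world_from_camera"]); q=T[:3,:3].T@(np.array(p)-T[:3,3]); u=q[:2]/q[2]
    u=u*(1+c["k1"]*(u@u)); return np.array([u[0]*f+c["cx"],u[1]*f+c["cy"]])
def save(c,n,crop=None,s=1):
    im=c["pixels"][:,:,::-1]
    if crop: im=im[crop[1]:crop[3],crop[0]:crop[2]]
    cv2.imwrite("pics/"+n,cv2.resize(im,None,fx=s,fy=s,interpolation=cv2.INTER_CUBIC))
E
python3 - <<'E'
from h import *
np.set_printoptions(precision=3,suppress=True)
print(state())
ims=[]
for n in ["top","scene"]:
    c=camera(n); save(c,n+"0.png",s=1.42); print(n,c["fovy"],c["k1"],np.array(c["world_from_camera"])[:3,3])
    for t in ["lid","bowl","mat","bracket_arm","butt","backboard","jig","spray","jar","feeder","dibber","pots"]:
        print(t,[(np.round(d["position"]),round(d["conf"],2),at_z(c,d["position"],0.0)[:2].round(3)) for d in find_in(c,t)[:3]])
E
```

```text
{'clock': 0.0, 'joints': array([-1.439,  0.528,  1.434,  0.   ,  1.181, -0.179]), 'joint_velocities': array([-0.001,  0.   ,  0.001, -0.   ,  0.001, -0.   ]), 'joint_efforts': array([  0.   , -44.235, -17.803,  -0.   ,   0.008,   0.   ]), 'tool_pos': array([ 0.191, -0.594,  0.247]), 'tcp_rot': array([-3.139, -0.   ,  0.311]), 'ft_force': array([ 0.475, -0.921,  0.671]), 'torque': array([-0.008, -0.011, -0.066]), 'width': 0.08546430832021057}
top 51.7900875861015 -0.09502403223303167 [0.414 0.098 1.296]
lid [(array([187., 297.]), 0.97, array([0.219, 0.367])), (array([159., 200.]), 0.88, array([0.511, 0.45 ])), (array([134., 262.]), 0.69, array([0.324, 0.527]))]
bowl [(array([312.,  96.]), 0.42, array([ 0.821, -0.02 ])), (array([215., 116.]), 0.2, array([0.763, 0.277]))]
mat [(array([287., 199.]), 0.58, array([0.507, 0.062]))]
bracket_arm [(array([236., 190.]), 0.93, array([0.537, 0.216])), (array([309.,  95.]), 0.39, array([ 0.826, -0.01 ]))]
butt [(array([234., 186.]), 0.94, array([0.55 , 0.221]))]
backboard [(array([442., 190.]), 0.66, array([ 0.526, -0.411]))]
jig [(array([414., 19
[... 678 characters left out ...]
rray([280., 222.]), 0.74, array([0.499, 0.061]))]
bracket_arm [(array([304., 258.]), 0.63, array([0.53 , 0.206]))]
butt [(array([304., 260.]), 0.92, array([0.535, 0.212])), (array([163., 220.]), 0.59, array([ 0.752, -0.132]))]
backboard [(array([198., 138.]), 0.86, array([ 0.461, -0.528]))]
jig [(array([200., 156.]), 0.83, array([ 0.517, -0.394])), (array([384., 292.]), 0.44, array([0.455, 0.392]))]
spray [(array([241., 272.]), 0.91, array([0.677, 0.161]))]
jar [(array([203., 260.]), 0.69, array([0.73 , 0.073]))]
feeder [(array([161., 217.]), 0.71, array([ 0.75 , -0.146]))]
dibber [(array([383., 238.]), 0.64, array([0.325, 0.263]))]
pots [(array([134., 181.]), 0.84, array([ 0.75 , -0.373]))]
```

View pics/top0.png

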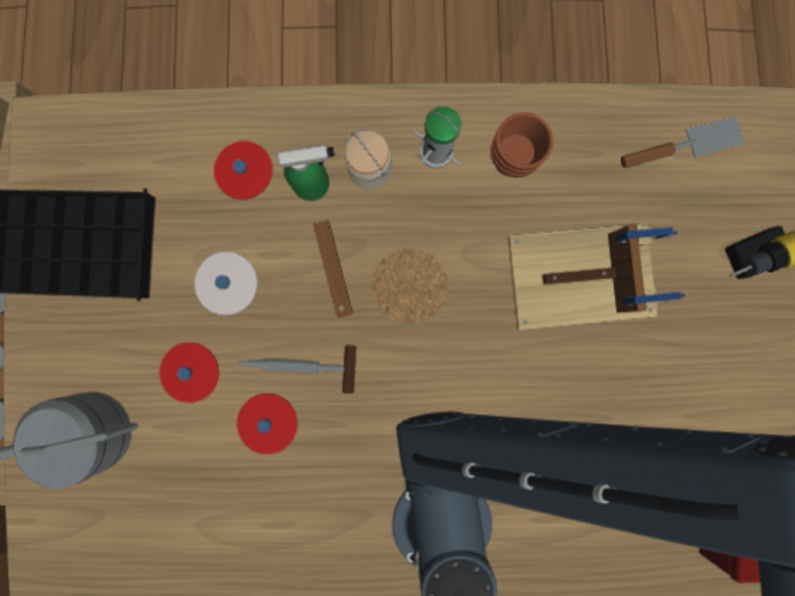

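View pics/scene0.png

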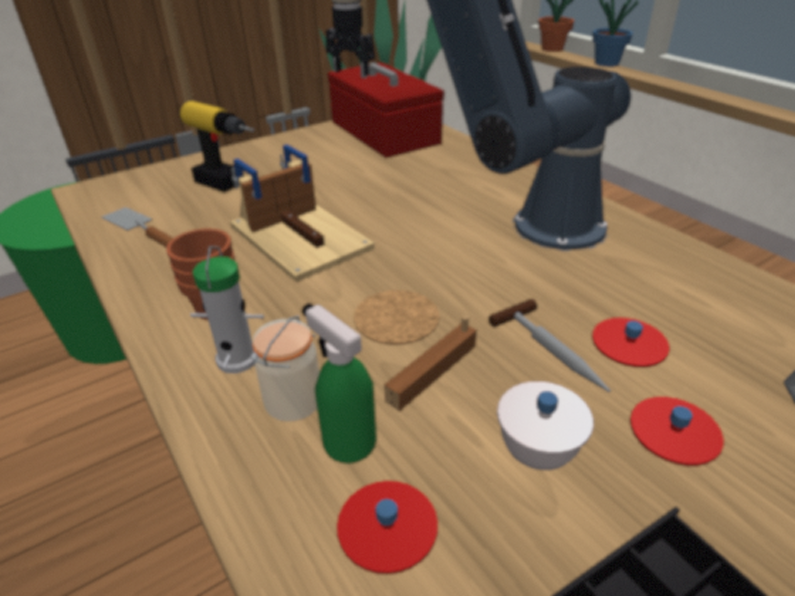

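The top view shows four lid-like discs. Red ones are at view (243,170), (189,372) and (267,423). The white one, at view (225,283) = raw (159,200), sits on the bowl and is the one meant. In the scene view the bowl is visible under it, at (545,425). The arm's peg end is towards the robot (top view 343,308), and its pale butt faces +x. The jig presses towards -y.

Run:
```python
from h import *
np.set_printoptions(precision=3,suppress=True)
c=camera("top"); v=lambda a,b:(a/1.42,b/1.42)
print("knob",at_z(c,v(222,282),.105),"plate",at_z(c,v(226,283.5),.072),"mat",at_z(c,v(410,286),.005))
a=at_z(c,v(322,222),.04);b=at_z(c,v(343,316),.04);print("arm",a,b,(a+b)/2,np.arctan2(*(a-b)[1::-1]),np.linalg.norm(a-b))
a=at_z(c,v(613.5,274),.043);b=at_z(c,v(544,279),.043);print("batten",a,b,np.arctan2(*(a-b)[1::-1]))
j=[at_z(c,v(*p),.018) for p in [(511,237),(655,225),(658,317),(519,329)]];print("jig",*j)
print("spray top",at_z(c,v(303,157),.2),"jar",at_z(c,v(368,150),.145))
save(c,"lid_crop.png",(110,150,260,240),4)
```

```text
knob [0.506 0.428 0.105] plate [0.505 0.429 0.072] mat [0.499 0.058 0.005]
arm [0.632 0.238 0.04 ] [0.437 0.197 0.04 ] [0.535 0.217 0.04 ] 0.20967342233461084 0.1989982886696532
batten [ 0.515 -0.365  0.043] [ 0.507 -0.218  0.043] -1.5139158628184706
jig [ 0.598 -0.157  0.018] [ 0.621 -0.47   0.018] [ 0.424 -0.468  0.018] [ 0.405 -0.168  0.018]
spray top [0.725 0.254 0.2  ] jar [0.752 0.138 0.145]
```

View pics/lid_crop.png

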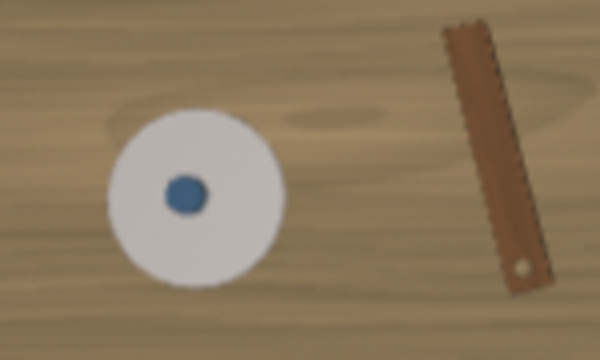

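```bash
cat >> h.py <<'E'
def plan(start,wps,step=.03,dyaw=6.5):
    """start,wps: (x,y,z,yaw,open); prints calls of <=5 rows (tool down)"""
    cur=np.array(start,float); n=0
    for w in wps:
        w=np.array(w,float); d=w-cur
        k=max(1,int(np.ceil(max(np.linalg.norm(d[:3])/step,abs(np.degrees(d[3]))/dyaw))))
        i=0
        while i<k:
            m=min(5,k-i,max(1,int(.099/max(1e-6,np.abs(d[:3]).max()/k*1.42)))); rows=[]
            y=cur[3]+d[3]*i/k; X=np.array([np.cos(y),np.sin(y),0]);Y=np.array([np.sin(y),-np.cos(y),0])
            for j in range(1,m+1):
                s=d[:3]*j/k; rows+=[round(float(t),3)+0. for t in [s@X/.1,s@Y/.1,-s[2]/.1,-d[3]*j/k/(np.pi/2)]]+[float(w[4])]
            n+=1; print(n,rows); i+=m
        cur=w
E
python3 - <<'E'
from h import *
plan([.191,-.594,.248,.311,1],[(.45,-.25,.32,1.2,1),(.505,.428,.25,2.2,1)],step=.04)
E
```

```text
1 [0.32, -0.226, -0.065, -0.051, 1.0, 0.64, -0.451, -0.131, -0.103, 1.0]
2 [0.352, -0.171, -0.065, -0.051, 1.0, 0.704, -0.343, -0.131, -0.103, 1.0]
3 [0.375, -0.112, -0.065, -0.051, 1.0, 0.75, -0.225, -0.131, -0.103, 1.0]
4 [0.388, -0.051, -0.065, -0.051, 1.0, 0.776, -0.101, -0.131, -0.103, 1.0]
5 [0.391, 0.013, -0.065, -0.051, 1.0, 0.783, 0.025, -0.131, -0.103, 1.0]
6 [0.384, 0.075, -0.065, -0.051, 1.0]
7 [0.362, -0.108, 0.039, -0.035, 1.0]
8 [0.368, -0.088, 0.039, -0.035, 1.0]
9 [0.372, -0.067, 0.039, -0.035, 1.0]
10 [0.375, -0.046, 0.039, -0.035, 1.0]
11 [0.377, -0.026, 0.039, -0.035, 1.0]
12 [0.378, -0.005, 0.039, -0.035, 1.0]
13 [0.378, 0.016, 0.039, -0.035, 1.0]
14 [0.376, 0.037, 0.039, -0.035, 1.0]
15 [0.373, 0.058, 0.039, -0.035, 1.0]
16 [0.37, 0.079, 0.039, -0.035, 1.0]
17 [0.365, 0.099, 0.039, -0.035, 1.0]
18 [0.359, 0.119, 0.039, -0.035, 1.0]
19 [0.351, 0.139, 0.039, -0.035, 1.0]
20 [0.343, 0.158, 0.039, -0.035, 1.0]
21 [0.334, 0.177, 0.039, -0.035, 1.0]
22 [0.323, 0.195, 0.039, -0.035, 1.0]
23 [0.312, 0.213, 0.039, -0.035, 1.0]
24 [0.3, 0.23, 0.039, -0.035, 1.0]
```

```bash
cat >> h.py <<'E'
def plan(start,wps,step=.041,dyaw=7.0):
    cur=np.array(start,float); n=0
    for w in wps:
        w=np.array(w,float)
        while np.abs(w-cur)[:4].max()>1e-4:
            y=cur[3];X=np.array([np.cos(y),np.sin(y),0]);Y=np.array([np.sin(y),-np.cos(y),0]);d=w-cur
            s=np.array([d[:3]@X,d[:3]@Y,-d[2]]); a=np.degrees(abs(d[3]))
            f=min(1,.1/max(1e-9,np.abs(s).max()),5*step/max(1e-9,np.linalg.norm(s)),5*dyaw/max(1e-9,a))
            m=int(np.ceil(max(f*np.linalg.norm(s)/step,f*a/dyaw)-1e-6)); m=max(1,m); rows=[]
            for j in range(1,m+1):
                rows+=[round(float(t),2)+0. for t in np.r_[s*f*j/m/.1,-d[3]*f*j/m/(np.pi/2)]]+[float(w[4])]
            n+=1; print(n,rows); q=rows[-5:]   # follow the rounded numbers
            cur=np.r_[cur[:3]+.1*(q[0]*X+q[1]*Y)-[0,0,.1*q[2]],cur[3]-q[3]*np.pi/2,w[4]]
            if f==1: break
    print("end",cur.round(4).tolist())
E
python3 - <<'E'
from h import *
plan([.191,-.594,.248,.311,1],[(.30,-.5,.32,.78,1),(.5,-.1,.32,1.57,1),(.505,.428,.25,2.2,1)])
E
```

```text
1 [0.33, -0.14, -0.18, -0.08, 1.0, 0.67, -0.28, -0.36, -0.15, 1.0, 1.0, -0.42, -0.54, -0.23, 1.0]
2 [0.35, -0.02, -0.18, -0.07, 1.0]
3 [0.33, -0.11, 0.0, -0.04, 1.0, 0.67, -0.22, 0.0, -0.08, 1.0, 1.0, -0.34, 0.0, -0.12, 1.0]
4 [0.33, -0.05, 0.0, -0.04, 1.0, 0.67, -0.09, 0.0, -0.08, 1.0, 1.0, -0.14, 0.0, -0.11, 1.0]
5 [0.33, 0.01, 0.0, -0.04, 1.0, 0.67, 0.03, 0.0, -0.08, 1.0, 1.0, 0.04, 0.0, -0.11, 1.0]
6 [0.33, 0.07, 0.0, -0.04, 1.0, 0.67, 0.14, 0.0, -0.08, 1.0, 1.0, 0.22, 0.0, -0.12, 1.0]
7 [0.35, 0.15, 0.0, -0.04, 1.0]
8 [0.33, 0.0, 0.04, -0.03, 1.0, 0.67, 0.0, 0.09, -0.05, 1.0, 1.0, 0.01, 0.13, -0.08, 1.0]
9 [0.33, 0.04, 0.04, -0.03, 1.0, 0.67, 0.09, 0.09, -0.05, 1.0, 1.0, 0.13, 0.13, -0.08, 1.0]
10 [0.33, 0.09, 0.05, -0.03, 1.0, 0.67, 0.18, 0.09, -0.05, 1.0, 1.0, 0.26, 0.14, -0.08, 1.0]
11 [0.33, 0.13, 0.05, -0.03, 1.0, 0.67, 0.27, 0.1, -0.05, 1.0, 1.0, 0.4, 0.14, -0.08, 1.0]
12 [0.33, 0.19, 0.05, -0.03, 1.0, 0.67, 0.37, 0.1, -0.05, 1.0, 1.0, 0.56, 0.16, -0.08, 1.0]
13 [0.02, 0.01, 0.0, 0.0, 1.0]
end [0.5045, 0.4282, 0.25, 2.196, 1.0]
```

Emit:
play_rows(motion=[0.33,-0.14,-0.18,-0.08,1.0,0.67,-0.28,-0.36,-0.15,1.0,1.0,-0.42,-0.54,-0.23,1.0])

```text
clock: 1.6
tool_pos: [0.2738, -0.5237, 0.3024]
tcp_rot: [-3.141, -0.001, 0.675]
ft_force: [0.4, 0.0, 0.3]
width: 0.0853
```

Emit:
play_rows(motion=[0.35,-0.02,-0.18,-0.07,1.0])

```text
clock: 1.68
tool_pos: [0.3005, -0.5, 0.3209]
tcp_rot: [-3.141, -0.0, 0.786]
ft_force: [0.3, -1.7, -0.0]
width: 0.0855
```

Emit:
play_rows(motion=[0.33,-0.11,0.0,-0.04,1.0,0.67,-0.22,0.0,-0.08,1.0,1.0,-0.34,0.0,-0.12,1.0])

```text
clock: 1.93
tool_pos: [0.3477, -0.4052, 0.3209]
tcp_rot: [3.14, 0.0, 0.973]
ft_force: [0.2, 0.3, 0.2]
width: 0.0854
```

Emit:
play_rows(motion=[0.33,-0.05,0.0,-0.04,1.0,0.67,-0.09,0.0,-0.08,1.0,1.0,-0.14,0.0,-0.11,1.0])

```text
clock: 2.18
tool_pos: [0.3923, -0.3146, 0.3206]
tcp_rot: [3.141, 0.0, 1.145]
ft_force: [1.0, -0.7, 0.4]
width: 0.0851
```

Emit:
play_rows(motion=[0.33,0.01,0.0,-0.04,1.0,0.67,0.03,0.0,-0.08,1.0,1.0,0.04,0.0,-0.11,1.0])

```text
clock: 2.43
tool_pos: [0.4375, -0.2253, 0.3206]
tcp_rot: [3.141, 0.0, 1.318]
ft_force: [0.9, 0.1, -0.5]
width: 0.0852
```

Emit:
play_rows(motion=[0.33,0.07,0.0,-0.04,1.0,0.67,0.14,0.0,-0.08,1.0,1.0,0.22,0.0,-0.12,1.0])

```text
clock: 2.68
tool_pos: [0.4838, -0.1339, 0.3205]
tcp_rot: [3.141, 0.0, 1.507]
ft_force: [0.5, -0.2, -0.1]
width: 0.0856
```

Emit:
play_rows(motion=[0.35,0.15,0.0,-0.04,1.0])

```text
clock: 2.77
tool_pos: [0.5012, -0.1005, 0.3206]
tcp_rot: [3.141, 0.001, 1.569]
ft_force: [-0.6, -0.6, 1.1]
width: 0.0855
```

Emit:
play_rows(motion=[0.33,0.0,0.04,-0.03,1.0,0.67,0.0,0.09,-0.05,1.0,1.0,0.01,0.13,-0.08,1.0])

```text
clock: 3.02
tool_pos: [0.502, 0.0001, 0.3072]
tcp_rot: [3.142, -0.0, 1.694]
ft_force: [1.1, -0.1, 0.7]
width: 0.0855
```

Emit:
play_rows(motion=[0.33,0.04,0.04,-0.03,1.0,0.67,0.09,0.09,-0.05,1.0,1.0,0.13,0.13,-0.08,1.0])

```text
clock: 3.27
tool_pos: [0.5027, 0.1008, 0.2942]
tcp_rot: [3.141, 0.0, 1.82]
ft_force: [-0.2, 0.1, 0.0]
width: 0.0852
```

Emit:
play_rows(motion=[0.33,0.09,0.05,-0.03,1.0,0.67,0.18,0.09,-0.05,1.0,1.0,0.26,0.14,-0.08,1.0])

```text
clock: 3.52
tool_pos: [0.5037, 0.2043, 0.2805]
tcp_rot: [3.141, 0.0, 1.946]
ft_force: [0.0, -0.4, -0.4]
width: 0.0857
```

Emit:
play_rows(motion=[0.33,0.13,0.05,-0.03,1.0,0.67,0.27,0.1,-0.05,1.0,1.0,0.4,0.14,-0.08,1.0])

```text
clock: 3.77
tool_pos: [0.5042, 0.312, 0.2661]
tcp_rot: [3.142, 0.0, 2.071]
ft_force: [1.5, -0.7, 0.7]
width: 0.0854
```

Emit:
play_rows(motion=[0.33,0.19,0.05,-0.03,1.0,0.67,0.37,0.1,-0.05,1.0,1.0,0.56,0.16,-0.08,1.0])

```text
clock: 4.02
tool_pos: [0.5055, 0.4267, 0.2503]
tcp_rot: [3.141, 0.0, 2.197]
ft_force: [1.0, -0.8, -0.3]
width: 0.0853
```

Emit:
play_rows(motion=[0.02,0.01,0.0,0.0,1.0,0.02,0.01,0.0,0.0,1.0])

```text
clock: 4.18
tool_pos: [0.5045, 0.429, 0.2493]
tcp_rot: [-3.141, -0.0, 2.199]
ft_force: [0.6, -0.9, -0.4]
width: 0.0854
```

Run:
```python
from h import *
np.set_printoptions(precision=3,suppress=True)
print(state()["tool_pos"],state()["tcp_rot"],state()["ft_force"])
c=camera("wrist"); save(c,"w1.png",s=1.2)
print(np.array(c["world_from_camera"]))
hsv=cv2.cvtColor(c["pixels"],cv2.COLOR_RGB2HSV)
m=((hsv[...,0]>95)&(hsv[...,0]<125)&(hsv[...,1]>90)).astype(np.uint8)
n,l,s,ce=cv2.connectedComponentsWithStats(m)
for i in range(1,n):
    if s[i][4]>150: print(ce[i],s[i],at_z(c,ce[i],.1))
print(find_in(c,"lid"))
```

```text
[0.505 0.429 0.249] [-3.141 -0.     2.199] [ 0.601 -0.897 -0.402]
[[ 0.809  0.557  0.185  0.457]
 [ 0.587 -0.768 -0.255  0.495]
 [-0.     0.315 -0.949  0.374]
 [ 0.     0.     0.     1.   ]]
[193.715   6.452] [179   0  28  16 361] [0.353 0.518 0.1  ]
[30.824 77.151] [ 15  65  34  25 670] [0.262 0.388 0.1  ]
[283.605 193.838] [271 180  26  28 574] [0.507 0.432 0.1  ]
[420.468 293.439] [409 283  22  23 314] [0.698 0.429 0.1  ]
[{'position': [49.0, 74.9], 'conf': 0.88}, {'position': [283.6, 184.5], 'conf': 0.8}, {'position': [424.4, 269.1], 'conf': 0.78}, {'position': [201.8, 31.9], 'conf': 0.56}]
```

View pics/w1.png

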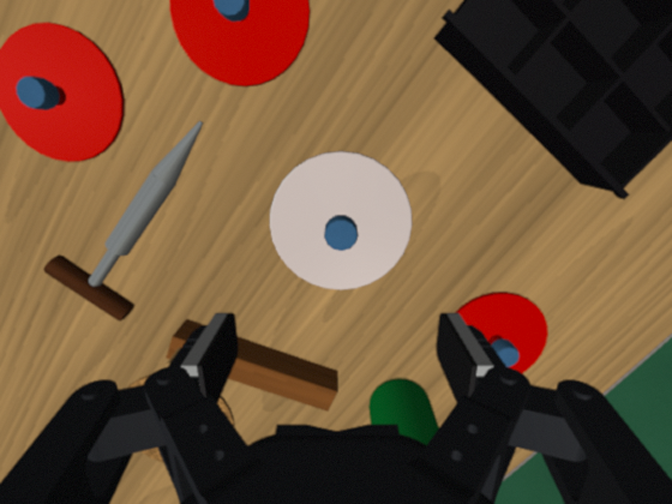

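The wrist view shows the white lid with its blue knob at view (340,232), nearly under the tool. Red lids lie around it. I will descend onto the knob.

Emit:
play_rows(motion=[0.0,0.03,0.33,0,1,0.0,0.03,0.66,0,1,0.0,0.03,1.0,0,1])

```text
clock: 4.53
tool_pos: [0.5093, 0.4273, 0.1512]
tcp_rot: [3.138, 0.001, 2.193]
ft_force: [-0.2, 0.5, 0.2]
width: 0.0853
```

Emit:
play_rows(motion=[0,0,0.2,0,1,0,0,0.4,0,1,0,0,0.54,0,1,0,0,0.54,0,1])

```text
clock: 4.87
tool_pos: [0.5065, 0.4255, 0.0934]
tcp_rot: [-3.134, -0.0, 2.192]
ft_force: [-0.1, -0.3, -0.2]
width: 0.0854
```

Emit:
play_rows(motion=[0,0,0,0,0,0,0,0,0,0,0,0,0,0,0,0,0,0,0,0,0,0,0,0,0], force=50)

```text
clock: 5.28
tool_pos: [0.5085, 0.4289, 0.0978]
tcp_rot: [3.139, 0.0, 2.195]
ft_force: [-0.7, -2.0, 6.0]
width: 0.0265
```

Emit:
play_rows(motion=[0,0,0,0,0,0,0,0,0,0,0,0,0,0,0,0,0,0,0,0,0,0,0,0,0])

```text
clock: 5.7
tool_pos: [0.5085, 0.429, 0.0979]
tcp_rot: [3.14, 0.001, 2.195]
ft_force: [-1.0, -1.3, 5.9]
width: 0.0264
```

Emit:
play_rows(motion=[0,0,-0.05,0,0,0,0,-0.1,0,0,0,0,-0.2,0,0,0,0,-0.3,0,0,0,0,-0.4,0,0])

```text
clock: 6.12
tool_pos: [0.5078, 0.4288, 0.1373]
tcp_rot: [3.142, -0.0, 2.195]
ft_force: [0.0, -0.1, -1.9]
width: 0.0264
```

Run:
```python
from h import *
s=state();print(s["tool_pos"],s["ft_force"],s["width"])
c=camera("scene"); save(c,"s2.png",(250,100,560,400),2)
c=camera("wrist"); print(find_in(c,"mat"))
plan([.507,.430,.136,2.196,0],[(.507,.43,.18,2.196,0),(.499,.058,.18,2.4,0)],step=.03)
```

```text
[0.50784552 0.42879338 0.13725697] [ 0.01405628 -0.05484018 -1.94010288] 0.02637572395797099
[{'position': [154.9, 410.0], 'conf': 0.61}]
1 [0.0, 0.0, -0.22, 0.0, 0.0, 0.0, 0.0, -0.44, 0.0, 0.0]
2 [-0.2, -0.15, 0.0, -0.01, 0.0, -0.4, -0.3, 0.0, -0.02, 0.0, -0.6, -0.45, 0.0, -0.03, 0.0, -0.8, -0.6, 0.0, -0.03, 0.0, -1.0, -0.76, 0.0, -0.04, 0.0]
3 [-0.2, -0.17, 0.0, -0.01, 0.0, -0.4, -0.34, 0.0, -0.02, 0.0, -0.6, -0.51, 0.0, -0.03, 0.0, -0.8, -0.68, 0.0, -0.04, 0.0, -1.0, -0.86, 0.0, -0.05, 0.0]
4 [-0.2, -0.2, 0.0, -0.01, 0.0, -0.41, -0.4, 0.0, -0.02, 0.0, -0.61, -0.61, 0.0, -0.03, 0.0, -0.81, -0.81, 0.0, -0.04, 0.0]
end [0.4988, 0.058, 0.18, 2.4002, 0.0]
```

View pics/s2.png

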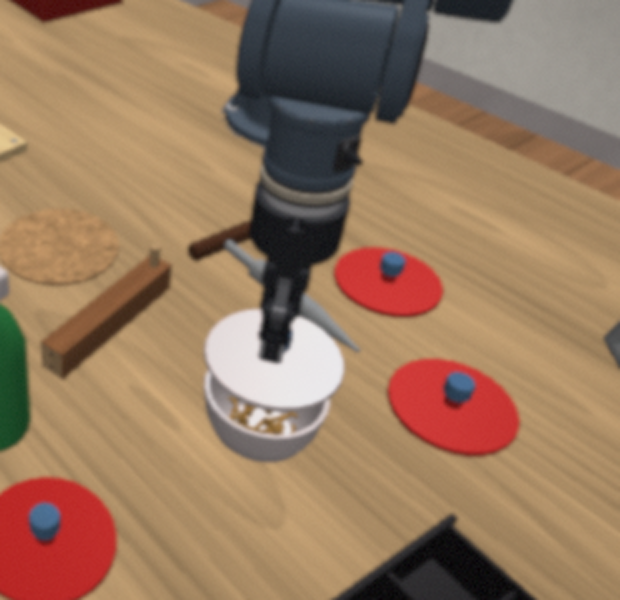

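The lid hangs level at crop (275,355), clear of the bowl with its screws. I'll carry it to the mat.

Emit:
play_rows(motion=[0.0,0.0,-0.22,0.0,0.0,0.0,0.0,-0.44,0.0,0.0])

```text
clock: 6.43
tool_pos: [0.5063, 0.4277, 0.1787]
tcp_rot: [-3.136, -0.0, 2.195]
ft_force: [0.1, 0.4, -1.4]
width: 0.0262
```

Emit:
play_rows(motion=[-0.2,-0.15,0.0,-0.01,0.0,-0.4,-0.3,0.0,-0.02,0.0,-0.6,-0.45,0.0,-0.03,0.0,-0.8,-0.6,0.0,-0.03,0.0,-1.0,-0.76,0.0,-0.04,0.0])

```text
clock: 6.85
tool_pos: [0.5043, 0.3021, 0.1801]
tcp_rot: [-3.141, -0.0, 2.259]
ft_force: [0.8, -0.5, -2.3]
width: 0.0266
```

Emit:
play_rows(motion=[-0.2,-0.17,0.0,-0.01,0.0,-0.4,-0.34,0.0,-0.02,0.0,-0.6,-0.51,0.0,-0.03,0.0,-0.8,-0.68,0.0,-0.04,0.0,-1.0,-0.86,0.0,-0.05,0.0])

```text
clock: 7.27
tool_pos: [0.5014, 0.1701, 0.1802]
tcp_rot: [-3.142, -0.0, 2.337]
ft_force: [-0.1, -0.4, -1.4]
width: 0.0262
```

Emit:
play_rows(motion=[-0.2,-0.2,0.0,-0.01,0.0,-0.41,-0.4,0.0,-0.02,0.0,-0.61,-0.61,0.0,-0.03,0.0,-0.81,-0.81,0.0,-0.04,0.0,-0.81,-0.81,0.0,-0.04,0.0])

```text
clock: 7.68
tool_pos: [0.4996, 0.0525, 0.1802]
tcp_rot: [-3.14, 0.001, 2.396]
ft_force: [0.3, 0.2, -0.8]
width: 0.0265
```

Emit:
play_rows(motion=[0,0,0.15,0,0,0,0,0.35,0,0,0,0,0.6,0,0,0,0,0.8,0,0,0,0,1.0,0,0])

```text
clock: 8.1
tool_pos: [0.4993, 0.0571, 0.0793]
tcp_rot: [3.141, -0.0, 2.399]
ft_force: [-0.7, 0.4, -2.5]
width: 0.0263
```

Emit:
play_rows(motion=[0,0,0.1,0,0,0,0,0.2,0,0,0,0,0.25,0,0,0,0,0.3,0,0,0,0,0.3,0,0])

```text
clock: 8.52
tool_pos: [0.4995, 0.0568, 0.05]
tcp_rot: [-3.142, -0.0, 2.399]
ft_force: [-0.5, -0.2, -1.7]
width: 0.0265
```

Now slowly down to contact.

Emit:
play_rows(motion=[0,0,0.02,0,0,0,0,0.03,0,0,0,0,0.04,0,0,0,0,0.04,0,0])

```text
clock: 8.85
tool_pos: [0.4996, 0.0567, 0.0466]
tcp_rot: [3.141, 0.001, 2.399]
ft_force: [-0.3, 0.0, -2.4]
width: 0.026
```

Emit:
play_rows(motion=[0,0,0.01,0,0,0,0,0.02,0,0,0,0,0.02,0,0])

```text
clock: 9.1
tool_pos: [0.4993, 0.0567, 0.0443]
tcp_rot: [-3.142, -0.0, 2.399]
ft_force: [-0.9, -0.2, -2.1]
width: 0.026
```

Emit:
play_rows(motion=[0,0,0.01,0,0,0,0,0.02,0,0,0,0,0.02,0,0])

```text
clock: 9.35
tool_pos: [0.4994, 0.0567, 0.0432]
tcp_rot: [3.141, 0.0, 2.399]
ft_force: [-1.9, -0.4, 7.3]
width: 0.0268
```

Emit:
play_rows(motion=[0,0,0.01,0,0,0,0,0.02,0,0,0,0,0.02,0,0])

```text
clock: 9.6
tool_pos: [0.4994, 0.0567, 0.0432]
tcp_rot: [3.141, 0.001, 2.4]
ft_force: [-3.4, -0.2, 23.5]
width: 0.0262
```

Emit:
play_rows(motion=[0,0,-0.01,0,0,0,0,-0.02,0,0,0,0,-0.02,0,0.5,0,0,-0.02,0,0.8,0,0,-0.02,0,1])

```text
clock: 10.02
tool_pos: [0.4995, 0.0567, 0.0421]
tcp_rot: [3.142, 0.0, 2.399]
ft_force: [-0.6, -0.4, -0.5]
width: 0.062
```

Emit:
play_rows(motion=[0,0,0,0,1,0,0,0,0,1,0,0,0,0,1,0,0,-0.1,0,1,0,0,-0.2,0,1])

```text
clock: 10.43
tool_pos: [0.4989, 0.0568, 0.0625]
tcp_rot: [-3.141, -0.001, 2.399]
ft_force: [-0.2, -0.2, 0.2]
width: 0.0855
```

Emit:
play_rows(motion=[0,0,-0.3,0,1,0,0,-0.6,0,1,0,0,-0.9,0,1,0,0,-1,0,1])

```text
clock: 10.77
tool_pos: [0.5015, 0.0566, 0.1671]
tcp_rot: [3.137, 0.007, 2.399]
ft_force: [1.4, 0.1, -0.5]
width: 0.0854
```

Run:
```python
from h import *
s=state();print(s["tool_pos"],s["tcp_rot"],s["ft_force"],s["width"])
c=camera("scene"); save(c,"s3.png",(120,60,470,360),2.2)
for p in find_in(c,"lid"): print(p,at_z(c,p["position"],.03))
plan([.499,.057,.163,2.40,1],[(.49,.08,.26,2.4,1),(.535,.217,.22,3.351,1)])
```

```text
[0.50150477 0.05663957 0.16705847] [3.13675801 0.00652681 2.39948739] [ 1.35139814  0.0963395  -0.50607703] 0.08541326724759221
{'position': [476.4, 304.9], 'conf': 0.89} [0.35255349 0.539123   0.03      ]
{'position': [271.9, 370.0], 'conf': 0.85} [0.76485066 0.42406763 0.03      ]
{'position': [278.8, 217.0], 'conf': 0.79} [0.51092772 0.07188826 0.03      ]
{'position': [446.3, 241.0], 'conf': 0.63} [0.24026217 0.38062883 0.03      ]
1 [0.07, 0.04, -0.32, 0.0, 1.0, 0.15, 0.07, -0.65, 0.0, 1.0, 0.22, 0.11, -0.97, 0.0, 1.0]
2 [0.08, 0.17, 0.05, -0.08, 1.0, 0.15, 0.34, 0.1, -0.16, 1.0, 0.23, 0.51, 0.15, -0.23, 1.0, 0.31, 0.67, 0.21, -0.31, 1.0, 0.38, 0.84, 0.26, -0.39, 1.0]
3 [-0.03, 0.17, 0.05, -0.07, 1.0, -0.06, 0.34, 0.09, -0.14, 1.0, -0.1, 0.51, 0.14, -0.22, 1.0]
end [0.5354, 0.2169, 0.22, 3.3582, 1.0]
```

View pics/s3.png

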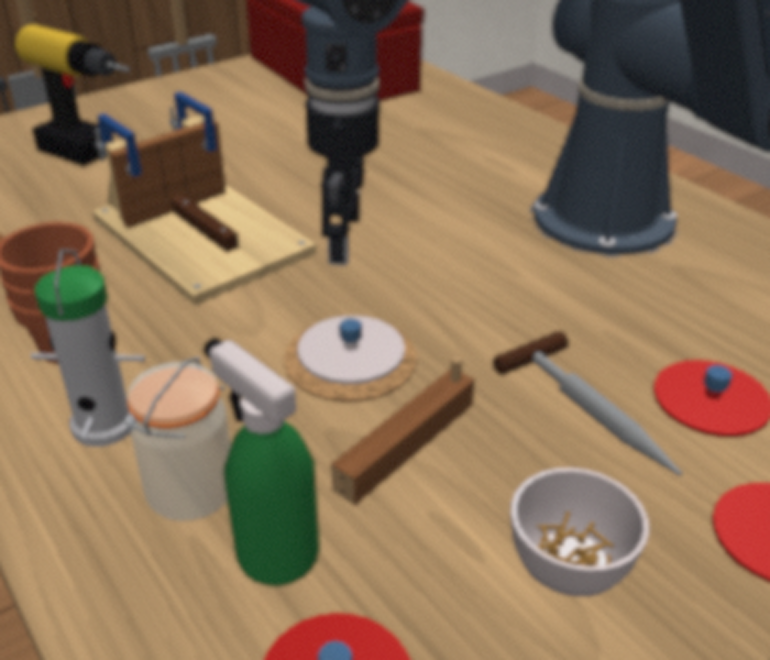

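The lid sits flat on the cork mat at crop (350,350). The bowl stands undisturbed at (580,530). Next, the bracket arm.

Emit:
play_rows(motion=[0.07,0.04,-0.32,0.0,1.0,0.15,0.07,-0.65,0.0,1.0,0.22,0.11,-0.97,0.0,1.0])

```text
clock: 11.12
tool_pos: [0.4888, 0.0799, 0.2586]
tcp_rot: [-3.138, -0.004, 2.399]
ft_force: [1.6, 0.7, -1.0]
width: 0.0853
```

Emit:
play_rows(motion=[0.08,0.17,0.05,-0.08,1.0,0.15,0.34,0.1,-0.16,1.0,0.23,0.51,0.15,-0.23,1.0,0.31,0.67,0.21,-0.31,1.0,0.38,0.84,0.26,-0.39,1.0])

```text
clock: 11.53
tool_pos: [0.5182, 0.168, 0.2313]
tcp_rot: [-3.141, -0.004, 3.017]
ft_force: [-0.1, -0.3, -0.6]
width: 0.0852
```

Emit:
play_rows(motion=[-0.03,0.17,0.05,-0.07,1.0,-0.06,0.34,0.09,-0.14,1.0,-0.1,0.51,0.14,-0.22,1.0,-0.1,0.51,0.14,-0.22,1.0])

```text
clock: 11.87
tool_pos: [0.5355, 0.2187, 0.2166]
tcp_rot: [3.141, -0.003, -2.922]
ft_force: [-0.9, -0.2, -0.1]
width: 0.0851
```

Run:
```python
from h import *
np.set_printoptions(precision=3,suppress=True)
s=state();print(s["tool_pos"],s["tcp_rot"],s["joints"])
c=camera("wrist"); save(c,"w2.png",s=1.4)
print(np.array(c["world_from_camera"])[:3,3])
for t in ["bracket_arm","butt"]: print(t,find_in(c,t))
```

```text
[0.535 0.219 0.217] [ 3.141 -0.003 -2.922] [ 0.194  0.505  1.583  0.001  1.058 -1.597]
[0.457 0.201 0.342]
bracket_arm [{'position': [280.0, 174.8], 'conf': 0.92}]
butt [{'position': [427.0, 18.6], 'conf': 0.42}]
```

View pics/w2.png

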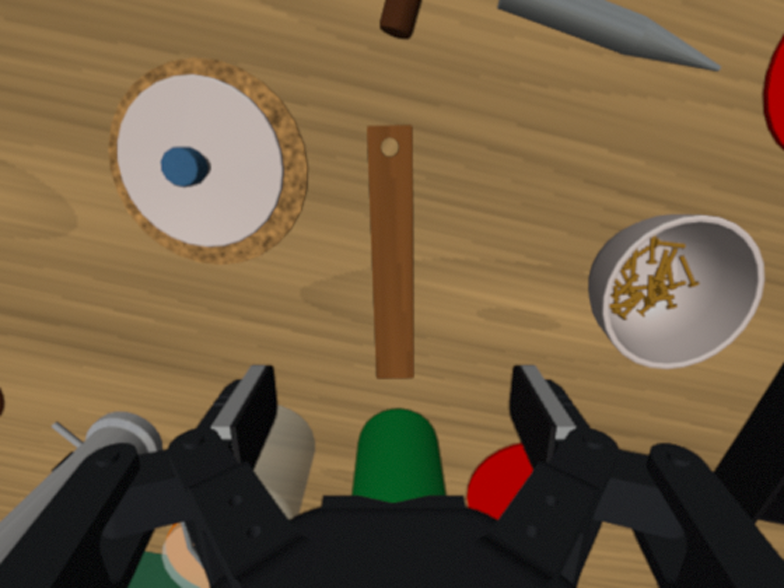

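The wrist view shows the arm with its peg at view (390,147) and the butt end at about (395,378).

Run:
```python
from h import *
np.set_printoptions(precision=4,suppress=True)
c=camera("wrist"); z=.04
P=[at_z(c,(a/1.4,b/1.4),z) for a,b in [(367,126),(412,125),(377,378),(413,378)]]
print(*P); p=(P[0]+P[1])/2;b=(P[2]+P[3])/2
print((p+b)/2,np.linalg.norm(b-p),np.arctan2(*(b-p)[1::-1]),[np.arctan2(*(P[i+2]-P[i])[1::-1]) for i in (0,1)])
hsv=cv2.cvtColor(c["pixels"],cv2.COLOR_RGB2HSV).astype(int)
m=((c["pixels"][...,0].astype(int)-c["pixels"][...,2]>55)&(hsv[...,2]<150)).astype(np.uint8)
for r in (110,150,190,230,250):
    x=[i for i in range(240,320) if m[r,i]]; print(r,x[0],x[-1],c["pixels"][r,[255,262,266,270,280,290,300]].tolist())
```

```text
[0.4432 0.1786 0.04  ] [0.436 0.209 0.04 ] [0.6367 0.2251 0.04  ] [0.6303 0.2548 0.04  ]
[0.5366 0.2169 0.04  ] 0.19926838532594182 0.23368376508446498 [np.float64(0.2357591198528561), np.float64(0.2316154162139899)]
110 240 319 [[143, 113, 71], [143, 114, 72], [116, 72, 33], [113, 70, 32], [156, 125, 77], [114, 71, 32], [135, 108, 69]]
150 241 319 [[139, 110, 70], [138, 110, 68], [114, 87, 52], [113, 70, 34], [108, 67, 31], [118, 73, 36], [141, 112, 71]]
190 267 319 [[158, 126, 80], [155, 123, 78], [154, 122, 78], [109, 66, 32], [112, 70, 33], [117, 71, 35], [139, 111, 70]]
230 240 299 [[136, 108, 68], [132, 105, 67], [133, 105, 66], [118, 81, 44], [113, 70, 32], [110, 67, 30], [152, 121, 76]]
250 240 319 [[150, 119, 76], [151, 121, 76], [152, 121, 77], [147, 114, 72], [113, 69, 33], [114, 70, 33], [142, 113, 71]]
```

Emit:
play_rows(motion=[0,0,0.35,-0.01,1,0,0,0.7,-0.01,1,0,0,1,-0.01,1])

```text
clock: 12.32
tool_pos: [0.5357, 0.2155, 0.1186]
tcp_rot: [-3.141, 0.001, -2.914]
ft_force: [-0.7, 0.5, -0.2]
width: 0.0857
```

Emit:
play_rows(motion=[0,0,0.3,0,1,0,0,0.6,0,1,0,0,0.85,0,1,0,0,0.96,0,1,0,0,0.96,0,1])

```text
clock: 12.73
tool_pos: [0.5341, 0.2153, 0.0211]
tcp_rot: [3.141, -0.006, -2.913]
ft_force: [-0.3, 0.1, -0.1]
width: 0.0853
```

Emit:
play_rows(motion=[0,0,0,0,0,0,0,0,0,0,0,0,0,0,0,0,0,0,0,0,0,0,0,0,0], force=60)

```text
clock: 13.15
tool_pos: [0.5371, 0.2169, 0.0251]
tcp_rot: [-3.141, 0.003, -2.911]
ft_force: [-0.9, -0.0, -1.1]
width: 0.0311
```

Emit:
play_rows(motion=[0,0,0,0,0,0,0,0,0,0,0,0,-0.1,0,0,0,0,-0.3,0,0,0,0,-0.5,0,0])

```text
clock: 13.57
tool_pos: [0.5351, 0.2164, 0.0738]
tcp_rot: [3.142, -0.002, -2.911]
ft_force: [-0.4, 0.7, -0.4]
width: 0.0312
```

Run:
```python
from h import *
s=state();print(s["tool_pos"],s["tcp_rot"],s["ft_force"],s["width"])
plan([.5354,.2169,.074,3.374,0],[(.52,.16,.16,3.2,0),(.503,-.185,.16,1.64,0)],step=.035,dyaw=6)
```

```text
[0.53505678 0.21644443 0.07380662] [ 3.14150931e+00 -2.18625854e-03 -2.91130668e+00] [-0.3805294   0.68065465 -0.37910549] 0.03124391164846266
1 [0.09, -0.17, -0.29, 0.04, 0.0, 0.19, -0.35, -0.57, 0.07, 0.0, 0.28, -0.52, -0.86, 0.11, 0.0]
2 [0.02, -0.2, 0.0, 0.06, 0.0, 0.04, -0.4, 0.0, 0.12, 0.0, 0.07, -0.6, 0.0, 0.17, 0.0, 0.09, -0.8, 0.0, 0.23, 0.0, 0.11, -1.0, 0.0, 0.29, 0.0]
3 [-0.07, -0.2, 0.0, 0.06, 0.0, -0.14, -0.4, 0.0, 0.12, 0.0, -0.22, -0.6, 0.0, 0.18, 0.0, -0.29, -0.8, 0.0, 0.24, 0.0, -0.36, -1.0, 0.0, 0.31, 0.0]
4 [-0.17, -0.16, 0.0, 0.07, 0.0, -0.35, -0.31, 0.0, 0.13, 0.0, -0.52, -0.47, 0.0, 0.2, 0.0, -0.69, -0.63, 0.0, 0.27, 0.0, -0.87, -0.79, 0.0, 0.33, 0.0]
5 [-0.2, -0.04, 0.0, 0.06, 0.0]
end [0.5034, -0.1845, 0.16, 1.6461, 0.0]
```

Emit:
play_rows(motion=[0.09,-0.17,-0.29,0.04,0.0,0.19,-0.35,-0.57,0.07,0.0,0.28,-0.52,-0.86,0.11,0.0])

```text
clock: 13.82
tool_pos: [0.5194, 0.1591, 0.1607]
tcp_rot: [-3.141, -0.001, -3.086]
ft_force: [0.3, -0.3, -0.6]
width: 0.0312
```

Emit:
play_rows(motion=[0.02,-0.2,0.0,0.06,0.0,0.04,-0.4,0.0,0.12,0.0,0.07,-0.6,0.0,0.17,0.0,0.09,-0.8,0.0,0.23,0.0,0.11,-1.0,0.0,0.29,0.0])

```text
clock: 14.23
tool_pos: [0.5148, 0.0583, 0.1602]
tcp_rot: [3.141, 0.0, 2.739]
ft_force: [0.4, -0.5, -0.4]
width: 0.0312
```

Emit:
play_rows(motion=[-0.07,-0.2,0.0,0.06,0.0,-0.14,-0.4,0.0,0.12,0.0,-0.22,-0.6,0.0,0.18,0.0,-0.29,-0.8,0.0,0.24,0.0,-0.36,-1.0,0.0,0.31,0.0])

```text
clock: 14.65
tool_pos: [0.5093, -0.0479, 0.16]
tcp_rot: [3.141, 0.0, 2.252]
ft_force: [-0.2, -0.4, -1.6]
width: 0.0309
```

Emit:
play_rows(motion=[-0.17,-0.16,0.0,0.07,0.0,-0.35,-0.31,0.0,0.13,0.0,-0.52,-0.47,0.0,0.2,0.0,-0.69,-0.63,0.0,0.27,0.0,-0.87,-0.79,0.0,0.33,0.0])

```text
clock: 15.07
tool_pos: [0.503, -0.1651, 0.16]
tcp_rot: [-3.141, -0.0, 1.733]
ft_force: [-0.4, 1.4, -1.7]
width: 0.0311
```

Emit:
play_rows(motion=[-0.2,-0.04,0.0,0.06,0.0,-0.2,-0.04,0.0,0.06,0.0,-0.2,-0.04,0.0,0.06,0.0])

```text
clock: 15.32
tool_pos: [0.5028, -0.1856, 0.1598]
tcp_rot: [3.141, -0.0, 1.643]
ft_force: [0.1, 0.3, -1.5]
width: 0.0309
```

Run:
```python
from h import *
np.set_printoptions(precision=4,suppress=True)
s=state();print(s["tool_pos"],s["tcp_rot"],s["joints"],s["ft_force"],s["width"])
c=camera("wrist"); t=camera("top")
a=cv2.resize(c["pixels"],(560,420)); b=cv2.resize(t["pixels"][140:250,340:490],(560,411),interpolation=cv2.INTER_CUBIC)
cv2.imwrite("pics/w3.png",cv2.resize(c["pixels"],None,fx=1.4,fy=1.4)[:,:,::-1]); cv2.imwrite("pics/t3.png",cv2.resize(t["pixels"][130:250,340:500],None,fx=5,fy=5,interpolation=cv2.INTER_CUBIC)[:,:,::-1])
```

```text
[ 0.5028 -0.1856  0.1598] [ 3.1412 -0.      1.6428] [-0.5623  0.5348  1.7404  0.0003  0.8661 -0.6345] [ 0.0572  0.3032 -1.5134] 0.03089993353594866
```

View pics/w3.png

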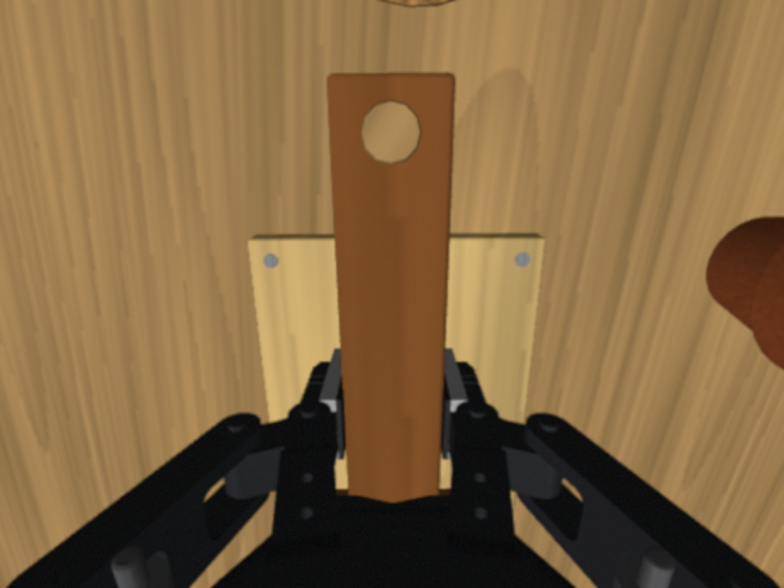

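View pics/t3.png

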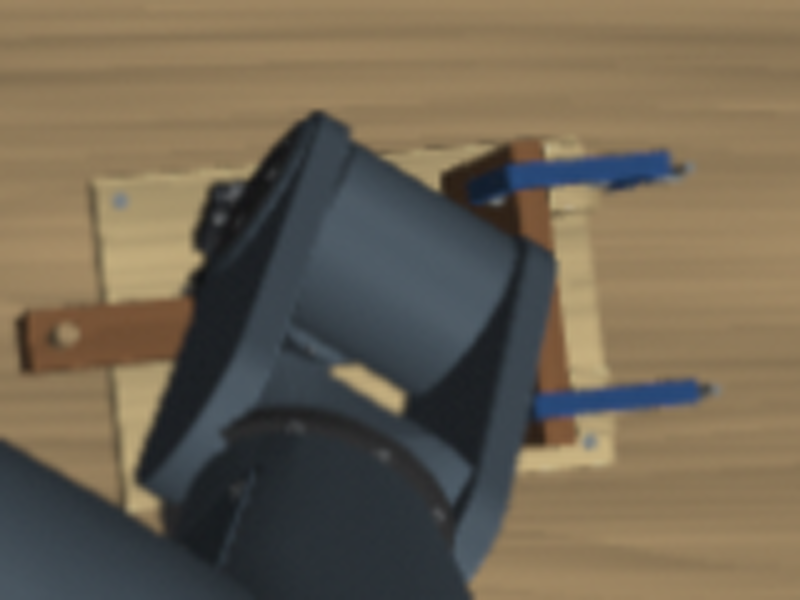

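The wrist view shows the jig's near edge corners at (251,239) and (543,237), with screws at (270,261) and (522,260). The held arm is peg up, with its end corners at (329,75) and (454,74).

Run:
```python
from h import *
np.set_printoptions(precision=4,suppress=True)
c=camera("wrist"); s=state(); tp=s["tool_pos"]; yaw=s["tcp_rot"][2]
v=lambda p,z:at_z(c,(p[0]/1.4,p[1]/1.4),z)
ang=lambda a,b:np.arctan2(*(b-a)[1::-1])
L=v((251,239),.018);R=v((543,237),.018);print("jig rear",L,R,(L+R)/2,np.linalg.norm(L-R),"dir",ang(R,L)-np.pi/2,ang(L,R)-np.pi/2)
a=v((270,261),.019);b=v((522,260),.019);print("screws",(a+b)/2,ang(L,R)-np.pi/2, ang(a,b)-np.pi/2)
print("sides",ang(L,v((267,400),.018)),ang(R,v((527,400),.018)))
z=tp[2]+.0149; A=v((329,75),z);B=v((454,74),z);C=v((340,345),z);D=v((446,345),z)
print("arm w",np.linalg.norm(A-B),np.linalg.norm(C-D),"rear",(A+B)/2,"dirs",ang(A,C),ang(B,D),ang((A+B)/2,(C+D)/2),"tool",yaw-np.pi)
X=np.array([np.cos(yaw),np.sin(yaw)]);Y=np.array([np.sin(yaw),-np.cos(yaw)])
d=((A+B)/2-tp)[:2];print("rear in tool",d@X,d@Y)
# front view of board in first top picture is reused: corners in /1.42 px
t=camera("top"); w=lambda p,z:at_z(t,(340+p[0]/5,130+p[1]/5),z)
P=[w((540,140),.136),w((577,440),.136),w((513,142),.136)];print("board top",*P,ang(P[0],P[1]));
```

```text
jig rear [ 0.4071 -0.1645  0.018 ] [ 0.6003 -0.1487  0.018 ] [ 0.5037 -0.1566  0.018 ] 0.19378891313580518 dir -4.6309469204590075 -1.4893542668692141
screws [ 0.5042 -0.1718  0.019 ] -1.4893542668692141 -1.4921743776693541
sides -1.5087058370785513 -1.4767883358878855
arm w 0.030553466444629515 0.03166408808170658 rear [ 0.4955 -0.0846  0.1743] dirs -1.498894747417241 -1.4836822262562144 -1.4912780672314874 tool -1.4959505036771779
rear in tool 0.09915851084728353 0.0002958659048699821
board top [ 0.6038 -0.3797  0.136 ] [ 0.4382 -0.3938  0.136 ] [ 0.6027 -0.3643  0.136 ] -3.056546692898388
```

Run:
```python
from h import *
plan([.5028,-.1856,.16,1.646,0],[(.5086,-.235,.16,1.646,0),(.5086,-.235,.072,1.646,0)],step=.025)
```

```text
1 [-0.25, 0.01, 0.0, 0.0, 0.0, -0.5, 0.02, 0.0, 0.0, 0.0]
2 [0.0, 0.0, 0.22, 0.0, 0.0, 0.0, 0.0, 0.44, 0.0, 0.0, 0.0, 0.0, 0.66, 0.0, 0.0, 0.0, 0.0, 0.88, 0.0, 0.0]
end [0.5086, -0.2353, 0.072, 1.646, 0.0]
```

Emit:
play_rows(motion=[-0.25,0.01,0.0,0.0,0.0,-0.5,0.02,0.0,0.0,0.0,-0.5,0.02,0,0,0])

```text
clock: 15.77
tool_pos: [0.5108, -0.238, 0.1599]
tcp_rot: [3.138, 0.005, 1.644]
ft_force: [1.1, -1.5, -1.7]
width: 0.031
```

Emit:
play_rows(motion=[0.0,0.0,0.22,0.0,0.0,0.0,0.0,0.44,0.0,0.0,0.0,0.0,0.66,0.0,0.0,0.0,0.0,0.82,0.0,0.0,0,0,0.88,0,0])

```text
clock: 16.18
tool_pos: [0.5074, -0.2323, 0.0691]
tcp_rot: [-3.138, -0.004, 1.646]
ft_force: [-0.2, 0.3, -1.3]
width: 0.0313
```

Emit:
play_rows(motion=[0,0,0.01,0,0,0,0,0.02,0,0,0,0,0.02,0,0])

```text
clock: 16.43
tool_pos: [0.5094, -0.2344, 0.0701]
tcp_rot: [3.14, 0.001, 1.645]
ft_force: [-0.8, -0.3, -2.2]
width: 0.0311
```

Step down until it touches the batten.

Emit:
play_rows(motion=[0,0,0.01,0,0,0,0,0.01,0,0,0,0,0.01,0,0])

```text
clock: 16.68
tool_pos: [0.5091, -0.2347, 0.069]
tcp_rot: [3.141, 0.001, 1.644]
ft_force: [-0.3, -0.1, -1.3]
width: 0.0315
```

Emit:
play_rows(motion=[0,0,0.01,0,0,0,0,0.01,0,0,0,0,0.01,0,0])

```text
clock: 16.93
tool_pos: [0.5091, -0.2348, 0.0681]
tcp_rot: [3.141, 0.001, 1.644]
ft_force: [0.1, 1.2, 4.6]
width: 0.0311
```

Run:
```python
from h import *
s=state();print(s["tool_pos"],s["tcp_rot"],s["ft_force"])
c=camera("scene"); save(c,"s4.png",(120,60,320,230),4)
```

```text
[ 0.50909879 -0.23479182  0.06805406] [3.14058809e+00 8.58034112e-04 1.64395811e+00] [0.06572578 1.2180706  4.61126993]
```

View pics/s4.png

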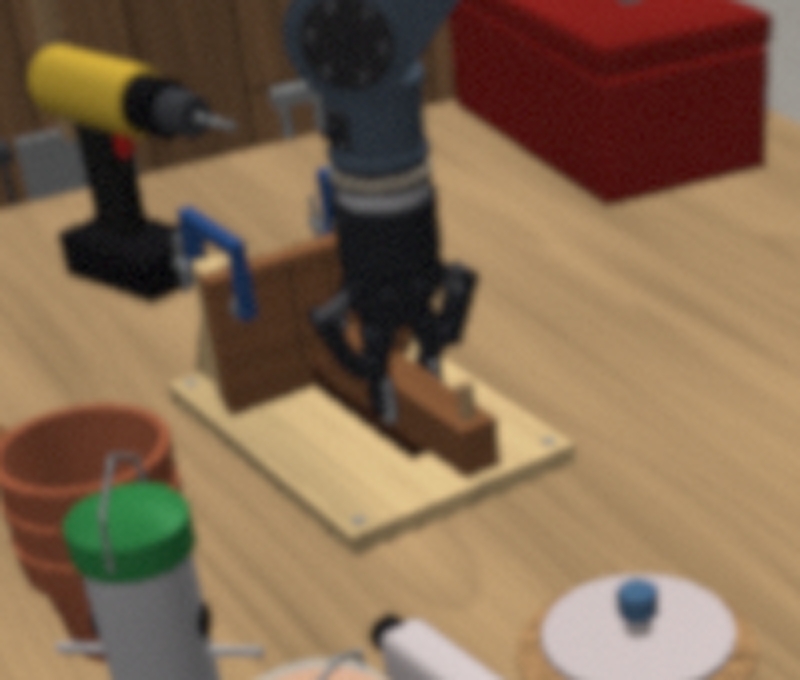

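The arm rests on the batten (contact at z 0.068, as predicted), peg up, with the butt about 30 mm from the board. I'll ease it forward.

Emit:
play_rows(motion=[-0.05,0,0,0,0,-0.1,0,0,0,0,-0.15,0,0,0,0,-0.2,0,0,0,0,-0.22,0,0,0,0])

```text
clock: 17.4
tool_pos: [0.5108, -0.2569, 0.0681]
tcp_rot: [3.14, 0.001, 1.644]
ft_force: [0.4, 2.8, 6.3]
width: 0.0313
```

Emit:
play_rows(motion=[-0.01,0,0,0,0,-0.02,0,0,0,0,-0.03,0,0,0,0,-0.04,0,0,0,0,-0.04,0,0,0,0])

```text
clock: 17.82
tool_pos: [0.5109, -0.2604, 0.068]
tcp_rot: [3.141, 0.0, 1.644]
ft_force: [-0.1, 1.3, 7.2]
width: 0.0311
```

Emit:
play_rows(motion=[-0.01,0,0,0,0,-0.01,0,0,0,0,-0.02,0,0,0,0,-0.02,0,0,0,0])

```text
clock: 18.15
tool_pos: [0.5111, -0.2624, 0.068]
tcp_rot: [3.141, 0.0, 1.644]
ft_force: [-0.2, 2.9, 5.9]
width: 0.0312
```

Emit:
play_rows(motion=[-0.01,0,0,0,0,-0.01,0,0,0,0,-0.02,0,0,0,0,-0.02,0,0,0,0])

```text
clock: 18.48
tool_pos: [0.5112, -0.2643, 0.068]
tcp_rot: [3.141, 0.0, 1.644]
ft_force: [-0.2, 1.8, 6.2]
width: 0.0311
```

Emit:
play_rows(motion=[-0.01,0,0,0,0,-0.01,0,0,0,0,-0.01,0,0,0,0])

```text
clock: 18.73
tool_pos: [0.5113, -0.2653, 0.068]
tcp_rot: [3.141, 0.0, 1.644]
ft_force: [-0.3, 2.1, 6.3]
width: 0.0312
```

Emit:
play_rows(motion=[-0.01,0,0,0,0,-0.01,0,0,0,0,-0.01,0,0,0,0])

```text
clock: 18.98
tool_pos: [0.5114, -0.2663, 0.0681]
tcp_rot: [3.141, 0.0, 1.644]
ft_force: [-0.4, 1.8, 5.7]
width: 0.0314
```

Emit:
play_rows(motion=[-0.01,0,0,0,0,-0.01,0,0,0,0,-0.01,0,0,0,0])

```text
clock: 19.23
tool_pos: [0.5114, -0.2673, 0.068]
tcp_rot: [3.141, 0.0, 1.644]
ft_force: [-0.8, 1.8, 6.2]
width: 0.0312
```

Emit:
play_rows(motion=[-0.01,0,0,0,0,-0.01,0,0,0,0,-0.01,0,0,0,0])

```text
clock: 19.48
tool_pos: [0.5115, -0.2683, 0.068]
tcp_rot: [3.141, 0.0, 1.644]
ft_force: [-1.2, 1.7, 6.1]
width: 0.0311
```

Emit:
play_rows(motion=[-0.01,0,0,0,0,-0.01,0,0,0,0,-0.01,0,0,0,0])

```text
clock: 19.73
tool_pos: [0.5115, -0.2687, 0.068]
tcp_rot: [3.141, -0.001, 1.644]
ft_force: [0.3, 3.1, 6.1]
width: 0.0314
```

Emit:
play_rows(motion=[-0.01,0,0,0,0,-0.01,0,0,0,0,-0.01,0,0,0,0])

```text
clock: 19.98
tool_pos: [0.5115, -0.2688, 0.068]
tcp_rot: [3.141, -0.002, 1.644]
ft_force: [0.5, 5.8, 7.5]
width: 0.0314
```

Emit:
play_rows(motion=[-0.01,0,0,0,0,-0.01,0,0,0,0,-0.01,0,0,0,0,-0.01,0,0,0,0])

```text
clock: 20.32
tool_pos: [0.5115, -0.2688, 0.068]
tcp_rot: [3.141, -0.004, 1.644]
ft_force: [0.4, 8.8, 7.8]
width: 0.0311
```

Run:
```python
from h import *
F=[]
for i in range(6): camera("scene"); s=state(); F.append(s["ft_force"])
print(np.mean(F,0),s["tool_pos"],s["tcp_rot"],s["torque"])
```

```text
[1.06015475 8.57058864 8.17080306] [ 0.51150613 -0.26880197  0.06805591] [ 3.14149116 -0.00349659  1.64359782] [ 0.84620261 -0.28283733  0.01073959]
```

Emit:
play_rows(motion=[-0.007,0,0,0,0,-0.007,0,0,0,0,-0.007,0,0,0,0,-0.007,0,0,0,0,-0.007,0,0,0,0])

```text
clock: 21.03
tool_pos: [0.5115, -0.2688, 0.068]
tcp_rot: [-3.141, -0.005, 1.644]
ft_force: [2.2, 9.7, 9.0]
width: 0.0314
```

Emit:
play_rows(motion=[0,0,0,0,0,0,0,0,0,0,0,0,0,0,0,0,0,0,0,0,0,0,0,0,0])

```text
clock: 21.45
tool_pos: [0.5115, -0.2688, 0.0681]
tcp_rot: [-3.142, -0.004, 1.644]
ft_force: [1.3, 10.7, 8.9]
width: 0.0312
```

Run:
```python
from h import *
F=[]
for i in range(10):
    c=camera("wrist" if i==9 else "scene"); s=state(); F.append(s["ft_force"])
    if i==8: sc=c
print(np.mean(F,0),np.std(F,0),s["tool_pos"],s["tcp_rot"],s["width"])
im=np.vstack([cv2.resize(c["pixels"],None,fx=1,fy=.9)[60:],cv2.resize(sc["pixels"][70:170,140:280],None,fx=4,fy=4)[:300]])[:600] if 0 else None
save(c,"w5.png",s=1.4); save(sc,"s5.png",(140,60,290,180),5)
for p in find_in(sc,"lid"): print(p,at_z(sc,p["position"],.03))
print(find_in(sc,"bowl"))
```

```text
[ 1.67009831 10.39127901  8.95227096] [0.51199924 0.40062877 0.3855111 ] [ 0.51150246 -0.26882047  0.068044  ] [-3.14151167 -0.00452529  1.64351469] 0.03146141495650717
{'position': [272.0, 371.7], 'conf': 0.94} [0.76648802 0.42685835 0.03      ]
{'position': [472.1, 303.9], 'conf': 0.76} [0.35727967 0.53262854 0.03      ]
{'position': [282.2, 218.5], 'conf': 0.72} [0.50738963 0.08219269 0.03      ]
{'position': [447.4, 244.2], 'conf': 0.64} [0.24767439 0.38943308 0.03      ]
{'position': [225.0, 161.5], 'conf': 0.61} [ 0.48714881 -0.2651412   0.03      ]
{'position': [280.2, 235.1], 'conf': 0.32} [0.5488951  0.13377848 0.03      ]
{'position': [185.6, 143.9], 'conf': 0.31} [ 0.53906827 -0.45161467  0.03      ]
[{'position': [383.5, 297.5], 'conf': 0.81}]
```

View pics/w5.png

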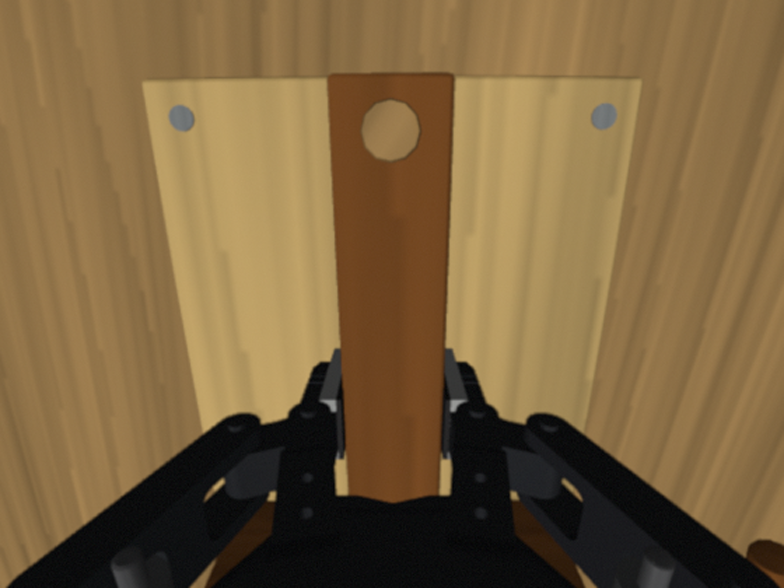

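View pics/s5.png

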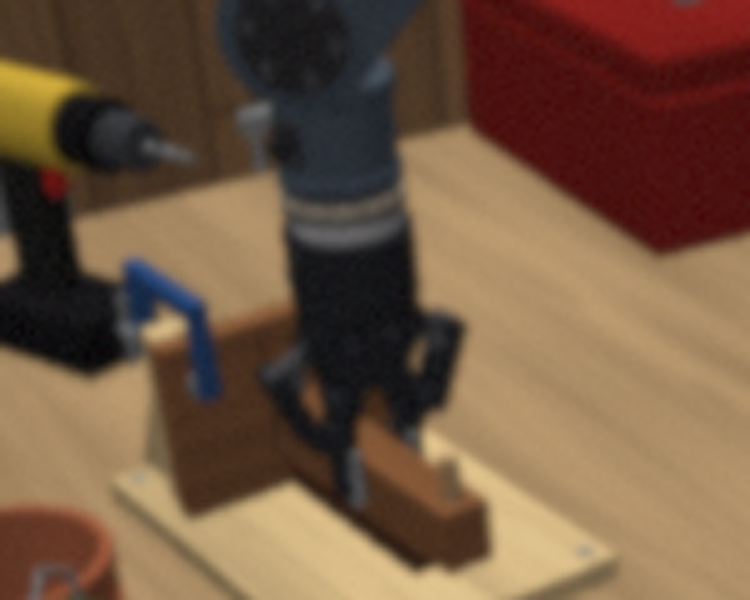

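The wrist view shows the arm centred between the jig screws: arm midline at column 391.5, screw midpoint at 392. It is square to the jig's edge, and the measured force is steady at about 10.4 N. I'm handing in.

```bash
python3 -c "
from bench import *
print(state()['ft_force'],state()['clock']); print(finish_job())"
```

```text
[ 1.6251402  10.98593404  8.75423956] 22.05
the job is handed in; nothing more can be done
None
```

The job is handed in at 22.05 s. The lid is off the screw bowl and on the cork mat, and I am still holding the bracket arm pressed against the backboard. The hand-in gave no verdict, so what follows is from my own checks.

- **Lid:** I lifted it by its knob, lowered it until it touched the mat and let go. While slowly lowering it I overshot and pressed it onto the mat with about 23 N before backing off. The scene picture right after release showed it flat on the mat with the bowl unmoved. A later detection put the lid roughly 25 mm from the mat's centre, but that estimate is coarse and still inside the 45 mm limit.
- **Bracket arm:** It lies peg up on the batten. It met the batten at the expected height, and it reached the backboard within about 2 mm of the position I predicted. The last wrist picture shows it centred on the jig to about 1 mm, and its direction matched the jig's within about 0.01 rad.
- **Pressing force:** I eased it forward in steps of 1 mm or less over the last few millimetres. The reading averaged 10.4 N over the final check and was 11.0 N at hand-in. Up to about 2 N of that may be friction on the batten, so I estimate 8.5 to 11 N on the board itself.

None of my checks failed. I did not measure the other things on the bench, but none of the moves touched them.

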